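# Shut the water drip and hold the belt grinder's tension lever at its stop

### The arm

A 6-joint arm with a two-finger parallel gripper is mounted at the origin on the work surface. World frame = base frame: x ahead of the robot, y to its left, z up, the work surface at z = 0. Lengths are in mm, angles in rad, forces in N, time in s.
With the tool pointing down it reaches from about 275 to 1000 mm from the base axis. Payload 8.4 kg.
Tool frame: the origin (TCP) lies on the centre line of the jaws, within the pads' length; the fingertips stand r.tip_reach ahead of it and the grasp point (between the pads) lies 11 mm behind it (r.tip_reach is the distance from the TCP to the fingertips, in mm); z points along the fingers, y is the line along which they close (so a half turn about z gives the same grasp; the last joint's range is limited). The gripper opens to 85 mm and grips with 20 to 120 N. Pads are 22 mm wide; open, the fingers measure 114 mm over their backs; the gripper's body (76 mm by 85 mm) begins 54 mm behind the grasp point. The pads swing forward as they close: fully open they stand 13 mm farther back than shut.
Start: joints at [1.163, 0.353, 1.633, -0, 1.155, -0.002], TCP at [246.72, 574.245, 210.181] pointing down, gripper open.
Joint ranges: [-2.63, 2.63], [-0.92, 2.1], [0.06, 2.66], [-1.3, 4.44], [0, 2.69], [-3.02, 3.02]. Speed limits (rad/s): [2.22, 2.22, 2.79, 3.14, 3.14, 3.14].

### API

Orientations are given as [roll, pitch, yaw] about the fixed x, y, z axes, in that order (R = Rz(yaw) Ry(pitch) Rx(roll)).
In Python, from rig import r gives the robot as it stands.
- The arm moves only by the tool carry_out, never from a script. Its argument "targets" is a list of rows, each an object with "dp": the shift along the tool's x, y, z in mm, a list of three; "yaw": the turn about the tool's z in degrees. A call has 1 to 12 rows; each row is the pose to reach, as a shift and turn from the pose commanded when the call began, along the tool's axes at that moment; what a row does not reach only later rows make up. A row lasts 1/8 s, in which the tool goes at most 62.5 mm and 10.7 degrees, less where a joint would pass 70% of its speed; a pose out of reach is approached as far as the arm can. A call with a gripper value outside its range is refused whole. "fingers" is the opening, from -1 (shut) to 1 (fully open), so that 0 is half open, set as the call begins (left out, the last holds). The fingers move at their own pace and stop on an object; "grip_force" is the grip in N (left out, the last holds). Time passes only in rows, so rows that repeat a pose let the fingers close. It gives the time, the measured TCP pose, the force, the opening and the grip force at its end, in the units of the state.
- r.sense(): the state, without advancing time (a new reading comes with each control period).
- r.grab_frame(name): name is "scene" or "top" or "wrist"; returns the picture (384x512x3 uint8, red, green, blue); there is no depth.
- r.get_calibration(name): a dict with "fx", "fy", "cx", "cy" (pixels), "dist_coeffs" ([k1, k2, p1, p2, k3] as OpenCV has them; the pictures are not rectified), "rvec" (rotation vector, rad) and "tvec" (3), from world to camera coordinates, as OpenCV has them. Camera axes: x right, y down, z forward; pixel columns grow to the right and rows downward; lengths in mm; the calibration is good to about 2 mm. A picture is of the moment at which its call begins: read the wrist's pose just before it. get_calibration takes no time and is no camera call; for the wrist camera it gives the pose at the moment of the call.
- r.sign_off(): hands the job in; it is judged then, once.
The state is a dict: "clock": time; "qpos": joint angles; "qvel": joint speeds; "joint_efforts": joint torques, N m; "eef_pos": TCP position; "tcp_rot": TCP orientation; "contact_force": force on the tool from outside, world axes, zero at the start; "wrist_torque": the same for the moment, N m; "opening": opening from 0.0 (shut) to 1.0 (fully open); "grasp_force": force on a finger pad.
Only numpy, scipy, OpenCV 4.12 (cv2) and the standard library are available. Lean on these libraries where they do the work, as an engineer would, in place of code of your own. Each camera call takes 0.05 s, during which the arm holds its last target. There are 200 camera calls.

### The job

I am about to slip a new belt onto the small wet grinder: first stop its water drip by screwing the blue vent cap on the clear water bottle clockwise (seen from above) until it is fully closed. Then take the black grip of the yellow belt-tension lever and ease it over against its spring, towards the motor end, right up to the red stop pin, and keep holding it there, never letting it fly; your program finishes while the fingers are still holding the grip with the lever at its stop. Leave the marble disc and the sanding drum where they are.

Things in the scene. Friction and masses are not known exactly. Their poses are not given: they have to be found in the camera images.
- grinder: Bench belt grinder, bolted down: dark base plate 260 x 400 mm, green frame, grey motor at its +y end (206 mm high; x -185 to -30, y 72 to 188 mm), yellow tension lever with 80 mm idler wheel at its -y end. Origin on the table at the machine's middle; y runs from lever end to motor end, z up, x along the wheels' axles to the open belt side. Motor and lever grip are on the -x side, nearer the robot.
- lever_pivot (a point): Point on the lever's pivot axis (parallel to the grinder's x), 60 mm above the table, straight across from the middle of the grip: the grip's centre moves on a circle of radius 180 mm about it, in the grinder's y-z plane. Axes as grinder.
- red_stop (a point): The red stop pin on the green frame plate, 12 mm thick, beside the lever 35 mm above its pivot, which the lever's yellow bar meets at the end of its travel.
- lever_grip: Black round grip bar of the lever, 22 mm thick, 80 mm long, horizontal, a sleeve turning freely on its spindle, standing out sideways from the lever's top; origin at its centre (232 mm above the table at rest and at the stop, 240 mm midway). Its x axis, along the bar, is the grinder's x. The yellow lever bar is 45 mm from the centre on the +x side; else it is clear all round.
- tension_arm (a joint): Angle of the lever, rad. 0 = at rest, leaning 0.30 from upright, away from the motor; grows as it swings up and over towards the motor (grinder's +y); 0.60 = at its stop, leaning 0.30 towards the motor. A spring always pulls it back to 0: about 6 N at the grip at rest, 12 N at the stop; let go, it flies back.
- cap_grip (a point): On the axis of the blue ribbed vent cap, 10 mm below its top, the height to grip it (308 mm above the table). Cap 40 mm diameter, 30 mm tall, upright, on a clear bottle 66 mm wide whose sloping shoulder is 260 mm above the table at its edge and 278 mm at the neck. The bottle stands on a fixed steel post; a thin copper spout leaves it low down.
- vent_cap (a joint): Turn of the vent cap, rad; grows as it is turned clockwise seen from above (screwed shut). Starts between 0.1 and 0.6; fully closed at 1.50, where it stops. It stays where it is left (friction 0.08 N m) and does not rise or sink. Closed, the white line on the cap points to the red mark on the bottle's shoulder.
- disc_center (a point): Centre of a loose white marble disc, 110 mm diameter, 12 mm thick, lying on a fixed timber block 130 x 240 x 80 mm; leave it alone.
- drum_center (a point): Centre of a loose grey sanding drum with a white top standing on the table, 76 mm diameter, 93 mm tall (103 mm with its hub; the point is 45 mm up); leave it alone.

How it is judged (in metres and radians):
On the way, in this order (a step that is already met when the one before it is completed fails the run):
1. the vent cap is screwed shut, with the tension lever still at rest (value of joint vent_cap above 1.4 rad and value of joint tension_arm below 0.1 rad), for 0.2 s.
2. the fingers hold the lever at its stop (value of joint tension_arm above 0.565 rad and contact force between the fingers and lever_grip above 5 N), for 0.5 s.
At the end, for the whole second after the job is handed in: Cap joint above 1.40 (stop at 1.50); lever joint above 0.565 (stop at 0.60) and slower than 0.2 rad/s; fingers bearing on the black grip with over 5 N; marble disc and sanding drum within 30 mm of where they began. The program ends holding (all of step 2 and value of joint vent_cap above 1.4 rad and velocity of joint tension_arm between -0.2 and 0.2 rad/s and distance of each of disc_center, drum_center from where it was at the start of the episode below 0.03 m); the arm keeps its last pose, push and grip.
It fails at once if the lever flies (back with its spring or slammed over: faster than 3 rad/s) (velocity of joint tension_arm below -3 rad/s or velocity of joint tension_arm above 3 rad/s).
It fails at once if the marble disc or the sanding drum is shifted by more than 30 mm (distance of any of disc_center, drum_center from where it was at the start of the episode above 0.03 m).
It also fails if it takes over 48 s, if anything falls off the work surface, if the arm or the gripper's body presses on something with over 40 N, if the wrist force passes 120 N, or if a joint passes its speed limit or range.

## Working session

There is one attempt and no reset: what is moved stays moved. The work goes in short steps, Python scripts to look and compute and a tool call to move; the robot and the scene stay as the last step left them, time stands still between calls to the robot, and variables do not carry over. Pictures are saved under pics/ and viewed, at most 10 in all, crops included, and the job is handed in when it is done.

Besides the shell and the picture viewer there is one more tool, called after "Emit:" as a command line: name --argument value ..., lists and objects as JSON in quotes. carry_out: Moves the arm, as the interface text tells. Its arguments: {"type":"object","properties":{"targets":{"type":"array","items":{"type":"object","properties":{"dp":{"type":"array","items":{"type":"number"}},"yaw":{"type":"number"}}}},"fingers":{"type":"number"},"grip_force":{"type":"number"}},"required":["targets"]}

```bash
ls; mkdir -p pics
python3 - <<'E'
from rig import r
import cv2
print(r.sense(), r.tip_reach)
for n in("scene","top","wrist"):
    print(n,r.get_calibration(n))
    cv2.imwrite(f"pics/{n}0.png",r.grab_frame(n)[:,:,::-1])
E
```

```text
pics
{'clock': 0.0, 'qpos': array([ 1.16257953e+00,  3.53710957e-01,  1.63414367e+00,  3.01905098e-05,
        1.15520452e+00, -2.39904493e-03]), 'qvel': array([-0.00107948,  0.00115392, -0.00062031, -0.00086574,  0.00012146,
       -0.00081108]), 'joint_efforts': array([ 2.84217240e-03, -6.05247688e+01, -3.42065227e+01,  2.76144719e-04,
        9.38552519e-03,  8.76724528e-06]), 'eef_pos': array([246.51584475, 573.76588487, 209.41840058]), 'tcp_rot': array([-3.14012622e+00, -3.11208339e-05,  2.73576267e+00]), 'contact_force': array([-0.08228206,  0.5553955 , -0.27537967]), 'wrist_torque': array([-0.01137471,  0.00757353,  0.01284571]), 'grasp_force': 0.0, 'opening': 0.9995114688391038} 8.0
scene {'fx': 415.60062437087703, 'fy': 415.60062437087703, 'cx': 255.47206695779, 'cy': 192.21556234094427, 'dist_coeffs': array([-0.10758323,  0.        ,  0.        ,  0.        ,  0.        ]), 'rvec': array([ 1.8217026 ,  1.54168575, -0.7303109 ]), 'tvec': array([   1.77765091, -223.16993521, 1708.49706665])}
top {'fx': 415.65683281634165, 'fy': 415.65683281634165, 'cx': 251.71605057392478, 'cy': 191.51194043619063, 'dist_coeffs': array([-0.036604,  0.      ,  0.      ,  0.      ,  0.      ]), 'rvec': array([ 2.165476  , -2.18577401,  0.08745344]), 'tvec': array([ -61.7201975 ,  612.24854771, 1299.97238   ])}
wrist {'fx': 281.06759949989373, 'fy': 281.06759949989373, 'cx': 260.931047441852, 'cy': 190.7392270479307, 'dist_coeffs': array([-0.00894749,  0.        ,  0.        ,  0.        ,  0.        ]), 'rvec': array([-2.38240123, -1.56908896, -0.2611354 ]), 'tvec': array([-624.77153492,  -41.49954668,  379.1482655 ])}
```

View pics/scene0.png

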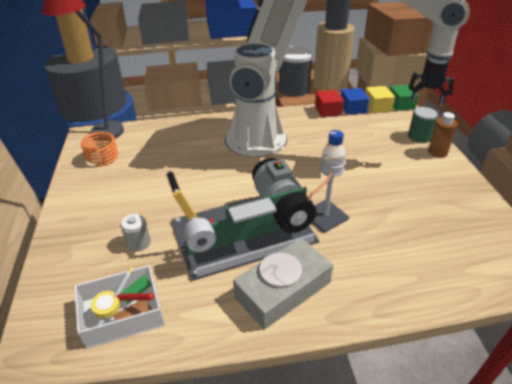

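View pics/top0.png

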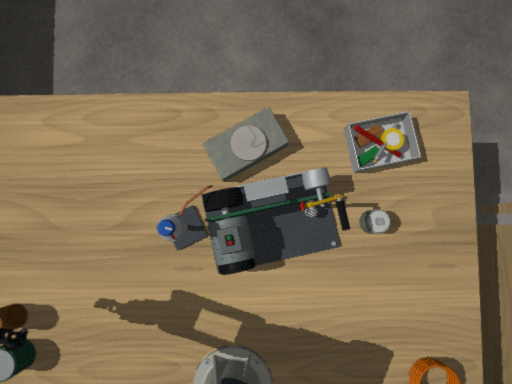

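The scene view shows the blue cap at about (336,136), the grip at (175,183) and the drum at (135,232). The top view has the cap at (166,228), the grip at (343,215), the red pin at (303,206) and the drum at (377,222).

```bash
cat > h.py <<'E'
from rig import r
import cv2, numpy as np
def cam(n,c=None):
    c=c or r.get_calibration(n)
    K=np.array([[c['fx'],0,c['cx']],[0,c['fy'],c['cy']],[0,0,1]]);R=cv2.Rodrigues(c['rvec'])[0]
    return K,c['dist_coeffs'],R,c['tvec']
def ray(n,px,c=None):
    K,d,R,t=cam(n,c); u=cv2.undistortPoints(np.array([[px]],float),K,d)[0,0]
    return -R.T@t, R.T@np.array([u[0],u[1],1])
def plane(n,px,z,c=None):
    o,d=ray(n,px,c); return o+d*(z-o[2])/d[2]
def tri(a,pa,b,pb):
    o1,d1=ray(a,pa);o2,d2=ray(b,pb);s=np.linalg.lstsq(np.c_[d1,-d2],o2-o1,rcond=None)[0]
    p,q=o1+s[0]*d1,o2+s[1]*d2; return (p+q)/2,np.linalg.norm(p-q)
def blobs(im,lo,hi,box):
    x0,y0,x1,y1=box; h=cv2.cvtColor(im[y0:y1,x0:x1],cv2.COLOR_RGB2HSV)
    m=cv2.inRange(h,np.array(lo),np.array(hi)); n,_,st,ce=cv2.connectedComponentsWithStats(m)
    i=1+np.argmax(st[1:,4]); m2=(_==i).astype(np.uint8)
    return ce[i]+[x0,y0],st[i]+np.array([x0,y0,0,0,0]),cv2.minAreaRect(np.argwhere(m2)[:,::-1].astype(np.float32)+np.float32([x0,y0]))
E
python3 - <<'E'
from h import *
S=cv2.imread('pics/scene0.png')[:,:,::-1].copy();T=cv2.imread('pics/top0.png')[:,:,::-1].copy()
cs=blobs(S,(100,120,40),(130,255,255),(315,120,355,165));ct=blobs(T,(100,120,40),(130,255,255),(145,210,190,245))
gs=blobs(S,(0,0,0),(180,255,45),(155,165,190,200));gt=blobs(T,(0,0,0),(180,255,45),(330,192,358,238))
for b in(cs,ct,gs,gt):print(b)
print('cap',tri('scene',cs[0],'top',ct[0]),plane('top',ct[0],315))
print('grip',tri('scene',gs[0],'top',gt[0]),plane('top',gt[0],232))
bx=cv2.boxPoints(gt[2]);print('grip corners',[plane('top',p,232).round(1) for p in bx])
pp=blobs(T,(0,150,80),(8,255,255),(296,198,310,215));print('pin',pp[0],plane('top',pp[0],95))
print('disc',plane('top',(248,143),92),'drum',plane('top',(376,222),103))
for sc,im,b in(('s',S,(150,160,230,250)),):
    cv2.imwrite('pics/crop.png',np.hstack([cv2.resize(S[155:215,150:210],(400,400)),cv2.resize(T[185:245,300:360],(400,400))])[:,:,::-1])
E
```

```text
(array([335.90909091, 137.9469697 ]), array([330, 131,  13,  14, 132]), ((336.0, 137.5), (13.0, 12.0), 90.0))
(array([165.39896373, 227.30051813]), array([158, 220,  17,  16, 193]), ((166.0, 227.5), (15.0, 16.0), 90.0))
(array([171.77358491, 180.41509434]), array([168, 173,   8,  16,  53]), ((171.7627716064453, 180.2226104736328), (15.463871955871582, 3.502866268157959), 70.01689147949219))
(array([342.53431373, 214.55392157]), array([336, 200,  14,  30, 204]), ((342.78759765625, 214.68582153320312), (28.81817054748535, 7.740939140319824), 75.3791275024414))
cap (array([499.85401318, 149.16254262, 299.71153951]), np.float64(0.6832691191780841)) [499.92160837 146.25052682 315.        ]
grip (array([ 529.54040602, -312.38951137,  235.31886644]), np.float64(3.557055498601297)) [ 529.72773754 -311.28283019  232.        ]
grip corners [array([ 564.4, -293. ,  232. ]), array([ 569.4, -313.3,  232. ]), array([ 494.5, -330.8,  232. ]), array([ 489.5, -310.6,  232. ])]
pin [301.75    206.21875] [ 559.82885024 -218.1102659    95.        ]
disc [755.20952302 -57.69668761  92.        ] drum [ 510.0079802  -438.62636633  103.        ]
```

View pics/crop.png

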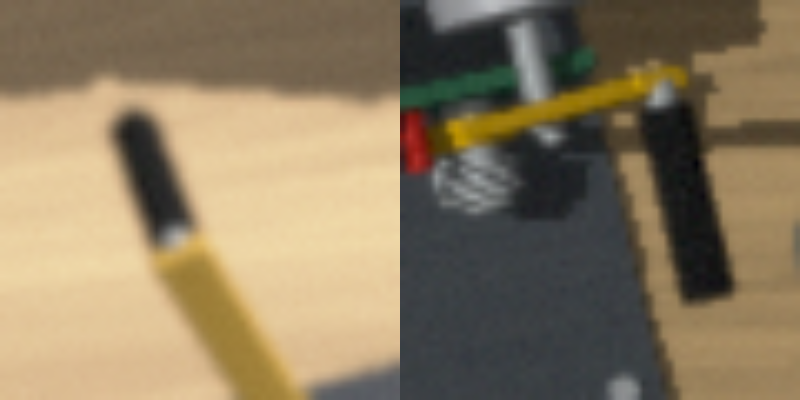

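The crop shows the grip clearly: it runs along grinder x, with the yellow bar at its far end. The grip is at about (529.5, -311.5, 232) with grinder yaw about 0.23, and the cap is at about (500, 148). Both fit the given heights. Next I move above the cap.

Emit:
carry_out --targets '[{"dp":[0,0,-60]},{"dp":[-30,-20,-115],"yaw":5},{"dp":[-75,-55,-150],"yaw":10},{"dp":[-125,-90,-175],"yaw":15},{"dp":[-175,-125,-190],"yaw":20},{"dp":[-225,-160,-190],"yaw":20},{"dp":[-275,-195,-190],"yaw":20},{"dp":[-325,-230,-190],"yaw":20},{"dp":[-370,-265,-190],"yaw":20},{"dp":[-401,-292,-190],"yaw":20},{"dp":[-401,-292,-190],"yaw":20},{"dp":[-401,-292,-190],"yaw":20}]' --fingers 1 --grip_force 60

```text
schema error: expected keys dp, yaw
```

Run:
```python
from h import *
s=r.sense();print(s['clock'],s['eef_pos'],s['tcp_rot'],s['qpos'])
c=r.get_calibration('wrist');W=r.grab_frame('wrist');T=r.grab_frame('top')
cv2.imwrite('pics/w1.png',W[:,:,::-1]);
R=cam('wrist',c)[2];print('cam',-R.T@c['tvec'],R[2])
b=blobs(W,(100,120,40),(130,255,255),(0,0,512,384));print(b);print(plane('wrist',b[2][0],318,c))
```

```text
0.15 [246.57332806 573.87730797 209.60602755] [-3.14047713e+00  1.97621384e-05  2.73580587e+00] [ 1.16259504e+00  3.53535723e-01  1.63396092e+00 -2.45447483e-05
  1.15521148e+00 -2.40456894e-03]
cam [169.72334492 607.57340582 371.46431916] [ 0.29858331 -0.12929025 -0.94558555]Traceback (most recent call last):
  File "<stdin>", line 6, in <module>
  File "h.py", line 18, in blobs
    i=1+np.argmax(st[1:,4]); m2=(_==i).astype(np.uint8)
        ~~~~~~~~~^^^^^^^^^^
    return _wrapfunc(a, 'argmax', axis=axis, out=out, **kwds)
    return bound(*args, **kwds)
ValueError: attempt to get argmax of an empty sequence
```

View pics/w1.png

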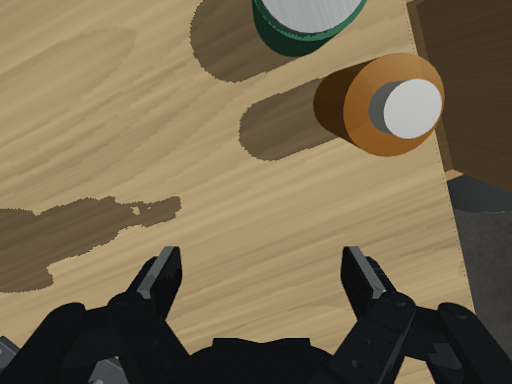

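The move was refused because every row needs a yaw, so this wrist picture still shows the start pose: brown bottle at (395,105), fingers at (165,270) and (360,270). I'll send it again.

Emit:
carry_out --targets '[{"dp":[0,0,-60],"yaw":0},{"dp":[-30,-20,-115],"yaw":5},{"dp":[-75,-55,-150],"yaw":10},{"dp":[-125,-90,-175],"yaw":15},{"dp":[-175,-125,-190],"yaw":20},{"dp":[-225,-160,-190],"yaw":20},{"dp":[-275,-195,-190],"yaw":20},{"dp":[-325,-230,-190],"yaw":20},{"dp":[-370,-265,-190],"yaw":20},{"dp":[-401,-292,-190],"yaw":20},{"dp":[-401,-292,-190],"yaw":20},{"dp":[-401,-292,-190],"yaw":20}]' --fingers 1 --grip_force 60

```text
clock: 1.75
eef_pos: [499.7, 147.8, 400.1]
tcp_rot: [-3.142, -0.001, 2.386]
contact_force: [0.5, 0.4, 0.9]
opening: 1.002
grasp_force: 0.0
```

Run:
```python
from h import *
s=r.sense();print(s['clock'],s['eef_pos'],s['tcp_rot'],s['qpos'])
c=r.get_calibration('wrist');W=r.grab_frame('wrist')
cv2.imwrite('pics/w2.png',W[:,:,::-1]);
b=blobs(W,(100,120,40),(130,255,255),(0,0,512,384));print(b);print(plane('wrist',b[2][0],318,c))
```

```text
1.75 [499.66494711 147.84598615 400.0834609 ] [-3.14158498e+00 -5.53571789e-04  2.38614306e+00] [ 2.84472905e-01  5.81653379e-02  1.59148600e+00  4.74959737e-04
  1.49222821e+00 -5.30911179e-01]
(array([262.0422252 , 185.69839142]), array([ 239,  162,   45,   49, 1492]), ((261.56756591796875, 186.0946044921875), (43.565731048583984, 47.67570877075195), 9.462322235107422))
[496.99477753 151.77400878 318.        ]
```

View pics/w2.png

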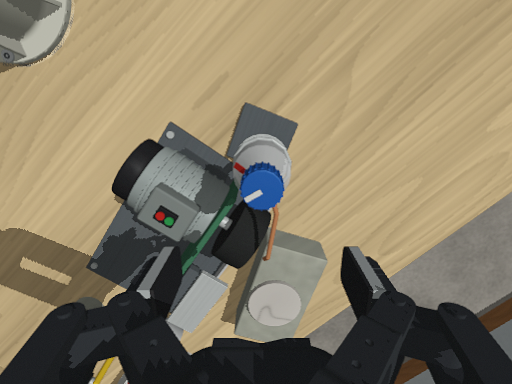

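The wrist view shows the cap at (262,186) with its white line pointing to (248,198) and the red mark at (240,167). That leaves about 1 rad to turn, clockwise. I'll go down, grip and turn.

Emit:
carry_out --targets '[{"dp":[1.5,1,40],"yaw":0},{"dp":[1.5,1,80],"yaw":0},{"dp":[1.5,1,103],"yaw":0},{"dp":[1.5,1,103],"yaw":0}]'

```text
clock: 2.3
eef_pos: [498.0, 150.3, 295.7]
tcp_rot: [-3.139, -0.002, 2.389]
contact_force: [-0.2, 0.7, -0.2]
opening: 1.001
grasp_force: 0.0
```

Emit:
carry_out --targets '[{"dp":[0,0,0],"yaw":0},{"dp":[0,0,0],"yaw":0},{"dp":[0,0,0],"yaw":0},{"dp":[0,0,0],"yaw":0},{"dp":[0,0,0],"yaw":0},{"dp":[0,0,0],"yaw":0}]' --fingers -1 --grip_force 40

```text
clock: 3.05
eef_pos: [499.5, 149.4, 297.2]
tcp_rot: [-3.142, -0.0, 2.387]
contact_force: [-0.0, 0.1, 0.5]
opening: -0.001
grasp_force: 0.0
```

```bash
python3 -c "
from h import *
s=r.sense();print(s['clock'],s['contact_force'],s['wrist_torque'],s['tcp_rot'],s['eef_pos'])"
```

```text
3.05 [-0.04600824  0.07040726  0.50037171] [ 0.01775167  0.05324948 -0.02131865] [-3.14158293e+00 -1.09552880e-05  2.38659795e+00] [499.48980285 149.37055811 297.1869514 ]
```

The fingers shut completely without meeting the cap. I'll look.

Run:
```python
from h import *
S=r.grab_frame('scene');W=r.grab_frame('wrist')
a=cv2.resize(S[80:180,270:400],(390,300),interpolation=cv2.INTER_CUBIC);b=cv2.resize(W,(400,300))
cv2.imwrite('pics/g1.png',np.hstack([a,b])[:,:,::-1])
```

```text
(no output)
```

View pics/g1.png

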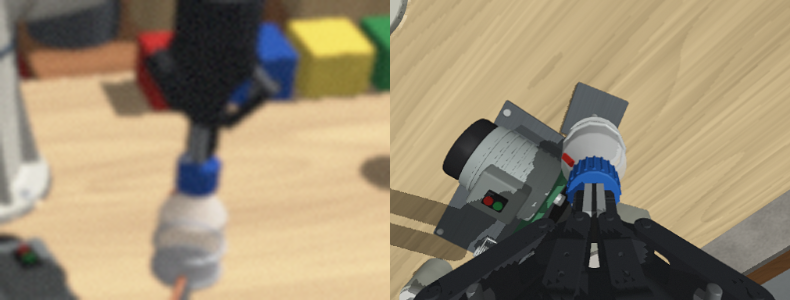

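Run:
```python
from h import *
s=r.sense();p=s['eef_pos']
for n in('scene','wrist','top'):
    K,d,R,t=cam(n);
    pts=np.array([[p[0],p[1],z] for z in(289,297,308,318)]+[[500,148,288],[500,148,318]],float)
    print(n,cv2.projectPoints(pts,cv2.Rodrigues(R)[0],t,K,d)[0][:,0].round(1).tolist())
print(s['opening'],s['grasp_force'])
S=r.grab_frame('scene');T=r.grab_frame('top');c=r.get_calibration('wrist');W=r.grab_frame('wrist')
for n,I,b in(('scene',S,(315,120,355,165)),('top',T,(145,205,195,250)),('wrist',W,(180,120,360,300))):
    print(n,blobs(I,(100,120,40),(130,255,255),b)[:2])
```

```text
scene [[335.6, 141.1], [336.0, 138.7], [336.4, 135.3], [336.8, 132.3], [335.2, 141.5], [336.4, 132.4]]
wrist [[260.2, 226.9], [260.2, 232.4], [260.2, 240.9], [260.1, 249.5], [259.3, 228.0], [259.0, 251.6]]
top [[166.3, 227.5], [165.7, 227.5], [164.7, 227.5], [163.9, 227.5], [167.0, 227.3], [164.4, 227.3]]
-0.0028301739390811757 0.0
scene (array([335.84745763, 138.57627119]), array([330, 132,  13,  13, 118]))
top (array([170.64705882, 225.11764706]), array([166, 220,   9,  13,  51]))
wrist (array([259.72141372, 226.71476091]), array([ 224,  200,   72,   65, 2405]))
```

Run:
```python
from h import *
W=r.grab_frame('wrist');T=r.grab_frame('top')
a=cv2.resize(W[180:300,180:340],(480,360),interpolation=cv2.INTER_CUBIC);b=cv2.resize(T[197:257,140:190],(300,360),interpolation=cv2.INTER_CUBIC)
cv2.imwrite('pics/g2.png',np.hstack([a,b])[:,:,::-1])
```

```text
(no output)
```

View pics/g2.png

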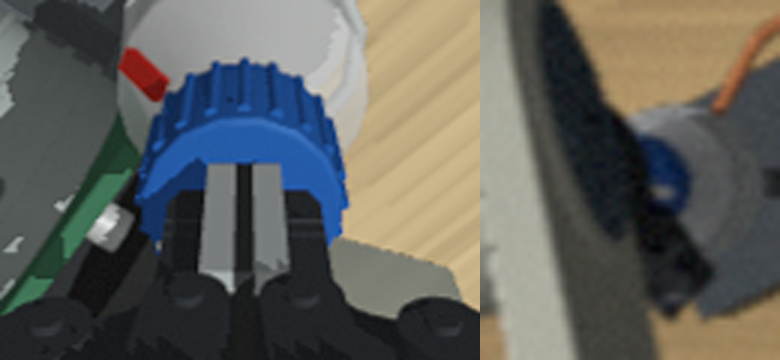

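The zoom shows the shut pads ending right at the cap's top face, near (263,235) in the full frame. I'll check where the tips really are, using the open-finger picture.

Run:
```python
from h import *
from scipy.spatial.transform import Rotation as Ro
s=r.sense();K,d,R,t=cam('wrist');Rt=Ro.from_euler('xyz',s['tcp_rot']).as_matrix()
for dz in(8,0,-8,-15,-22,-30):
    P=np.array([s['eef_pos']+Rt@np.array(v,float) for v in((11,-42.5,dz-13),(11,42.5,dz-13),(11,2,dz),(-11,2,dz),(11,-42.5,dz))])
    print(dz,cv2.projectPoints(P,cv2.Rodrigues(R)[0],t,K,d)[0][:,0].round().tolist())
```

```text
8 [[191.0, 220.0], [330.0, 220.0], [263.0, 212.0], [263.0, 242.0], [195.0, 212.0]]
0 [[188.0, 226.0], [333.0, 226.0], [263.0, 217.0], [263.0, 248.0], [193.0, 217.0]]
-8 [[184.0, 232.0], [336.0, 232.0], [264.0, 222.0], [263.0, 254.0], [190.0, 222.0]]
-15 [[181.0, 238.0], [339.0, 238.0], [264.0, 228.0], [264.0, 260.0], [187.0, 228.0]]
-22 [[177.0, 245.0], [343.0, 245.0], [264.0, 233.0], [264.0, 267.0], [184.0, 233.0]]
-30 [[172.0, 253.0], [348.0, 253.0], [264.0, 240.0], [264.0, 276.0], [180.0, 240.0]]
```

The open-finger tips match dz of about -36 and the shut tips about -23. So the real tips sit about 30 mm higher than the stated reach, just above the cap, and the scene view agrees. I'll open, go down 30 mm more and watch the force. That still leaves the body clear of the cap top.

Emit:
carry_out --targets '[{"dp":[0,0,-12],"yaw":0},{"dp":[0,0,-12],"yaw":0},{"dp":[0,0,-12],"yaw":0},{"dp":[0,0,-12],"yaw":0},{"dp":[0,0,0],"yaw":0},{"dp":[0,0,12],"yaw":0},{"dp":[0,0,22],"yaw":0},{"dp":[0,0,30],"yaw":0},{"dp":[0,0,30],"yaw":0}]' --fingers 1

```text
clock: 4.53
eef_pos: [499.1, 149.3, 266.4]
tcp_rot: [-3.14, -0.001, 2.387]
contact_force: [-0.5, -0.2, 0.3]
opening: 1.002
grasp_force: 0.0
```

Emit:
carry_out --targets '[{"dp":[0,0,0],"yaw":0},{"dp":[0,0,0],"yaw":0},{"dp":[0,0,0],"yaw":0},{"dp":[0,0,0],"yaw":0},{"dp":[0,0,0],"yaw":0},{"dp":[0,0,0],"yaw":0}]' --fingers -1 --grip_force 40

```text
clock: 5.28
eef_pos: [499.3, 149.1, 267.8]
tcp_rot: [-3.141, 0.0, 2.387]
contact_force: [-2.7, -2.2, 4.2]
opening: 0.455
grasp_force: 40.3
```

```bash
python3 -c "
from h import *
s=r.sense();print(s['clock'],s['contact_force'],s['wrist_torque'],s['tcp_rot'],s['eef_pos'],s['qpos'])"
```

```text
5.275 [-2.68149465 -2.19425982  4.22409982] [-0.38653779  0.51478842  0.02917521] [-3.14127039e+00  3.79667400e-04  2.38675285e+00] [499.32297363 149.09728108 267.84927525] [ 2.87634711e-01  1.36374151e-01  1.78606268e+00 -5.22294403e-04
  1.21924281e+00 -5.28141876e-01]
```

The fingers now hold the cap: 0.455 opening is about 39 mm. I'll turn it clockwise.

Emit:
carry_out --targets '[{"dp":[0,0,0],"yaw":5},{"dp":[0,0,0],"yaw":11},{"dp":[0,0,0],"yaw":17},{"dp":[0,0,0],"yaw":23},{"dp":[0,0,0],"yaw":29},{"dp":[0,0,0],"yaw":35},{"dp":[0,0,0],"yaw":40},{"dp":[0,0,0],"yaw":44},{"dp":[0,0,0],"yaw":48},{"dp":[0,0,0],"yaw":48}]'

```text
clock: 6.52
eef_pos: [500.3, 149.5, 267.9]
tcp_rot: [3.14, -0.0, 1.549]
contact_force: [1.7, 0.3, 3.5]
opening: 0.454
grasp_force: 40.2
```

```bash
python3 -c "
from h import *
s=r.sense();print(s['clock'],s['contact_force'],s['wrist_torque'],s['tcp_rot'])"
```

```text
6.525 [1.70753796 0.3080453  3.51300486] [-0.13334709 -0.28483074 -0.09522947] [ 3.13958262e+00 -3.94667409e-04  1.54933750e+00]
```

Emit:
carry_out --targets '[{"dp":[0,0,0],"yaw":3},{"dp":[0,0,0],"yaw":6},{"dp":[0,0,0],"yaw":8},{"dp":[0,0,0],"yaw":8}]'

```text
clock: 7.02
eef_pos: [500.6, 150.3, 267.9]
tcp_rot: [3.139, -0.002, 1.411]
contact_force: [4.5, 3.5, 2.8]
opening: 0.459
grasp_force: 40.6
```

```bash
python3 -c "
from h import *
s=r.sense();print(s['clock'],s['contact_force'],s['wrist_torque'],s['tcp_rot'])"
```

```text
7.025 [4.5358438  3.47033997 2.75996418] [ 0.65268213 -0.71906974  0.73308655] [ 3.13914020e+00 -2.06336717e-03  1.41082196e+00]
```

The moment jumped to 0.73 N m after about 56° of turn, so the cap is at its stop, as predicted. One small nudge more, then I release and rise.

Emit:
carry_out --targets '[{"dp":[0,0,0],"yaw":3},{"dp":[0,0,0],"yaw":3},{"dp":[0,0,0],"yaw":3}]'

```text
clock: 7.4
eef_pos: [500.8, 150.5, 267.8]
tcp_rot: [3.139, -0.003, 1.358]
contact_force: [5.6, 4.3, 1.6]
opening: 0.456
grasp_force: 40.5
```

Emit:
carry_out --targets '[{"dp":[0,0,0],"yaw":0},{"dp":[0,0,0],"yaw":0},{"dp":[0,0,0],"yaw":0},{"dp":[0,0,0],"yaw":0},{"dp":[0,0,-40],"yaw":0},{"dp":[0,0,-90],"yaw":0},{"dp":[0,0,-130],"yaw":0},{"dp":[0,0,-130],"yaw":0},{"dp":[0,0,-130],"yaw":0}]' --fingers 1

```text
clock: 8.52
eef_pos: [499.1, 149.3, 396.4]
tcp_rot: [-3.141, 0.0, 1.357]
contact_force: [0.3, 0.1, 0.2]
opening: 0.997
grasp_force: 0.0
```

Run:
```python
from h import *
s=r.sense();print(s['clock'],s['eef_pos'],s['tcp_rot'],s['qpos'])
W=r.grab_frame('wrist')
b=blobs(W,(100,120,40),(130,255,255),(0,0,512,384))[1];print(b)
x,y=b[0]-35,b[1]-45
cv2.imwrite('pics/w3.png',cv2.resize(W[y:y+120,x:x+120],(480,480),interpolation=cv2.INTER_CUBIC)[:,:,::-1])
```

```text
8.525 [499.13067803 149.27781787 396.44482296] [-3.14081816e+00  4.36060876e-04  1.35693103e+00] [ 2.87736251e-01  5.96543301e-02  1.59735447e+00 -9.98141264e-06
  1.48547260e+00  5.01602567e-01]
[ 240  164   46   48 1537]
```

View pics/w3.png

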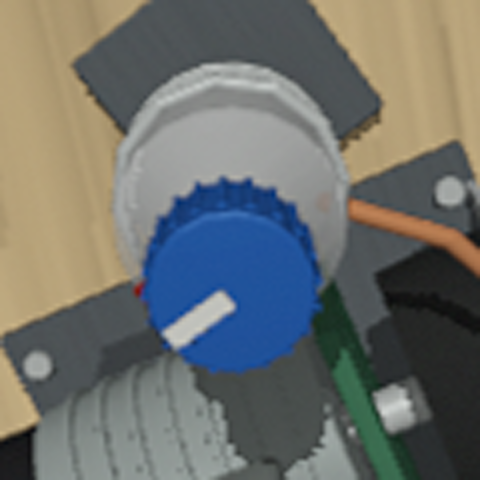

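The white line now points at the red mark, both running lower-left from the axis at about 147° in the picture, so the cap is closed. Next I hover over the lever grip.

Emit:
carry_out --targets '[{"dp":[-35,10,0],"yaw":6},{"dp":[-85,25,0],"yaw":13},{"dp":[-135,39,0],"yaw":20},{"dp":[-185,53,0],"yaw":28},{"dp":[-235,67,0],"yaw":36},{"dp":[-285,82,0],"yaw":44},{"dp":[-335,96,10],"yaw":52},{"dp":[-385,110,30],"yaw":60},{"dp":[-425,122,50],"yaw":64.5},{"dp":[-444,127.5,66],"yaw":64.5},{"dp":[-444,127.5,66],"yaw":64.5},{"dp":[-444,127.5,66],"yaw":64.5}]'

```text
clock: 10.07
eef_pos: [530.0, -310.5, 331.4]
tcp_rot: [-3.141, -0.0, 0.233]
contact_force: [0.6, 0.3, 0.2]
opening: 1.001
grasp_force: 0.0
```

Run:
```python
from h import *
s=r.sense();print(s['clock'],s['eef_pos'],s['tcp_rot'],s['qpos'])
c=r.get_calibration('wrist');W=r.grab_frame('wrist')
K,d,R,t=cam('wrist',c);uv=cv2.projectPoints(np.array([[529.5,-311.5,232.]]),cv2.Rodrigues(R)[0],t,K,d)[0].ravel();print(uv)
u,v=uv.astype(int)
b=blobs(W,(0,0,0),(180,255,45),(u-60,v-50,u+60,v+40));print(b)
bx=cv2.boxPoints(b[2]);print([plane('wrist',p,235,c).round(1) for p in bx],plane('wrist',b[2][0],235,c))
cv2.imwrite('pics/w4.png',W[:,:,::-1])
```

```text
10.075 [ 530.01434507 -310.45559736  331.36471596] [-3.14102859e+00 -1.26324836e-04  2.32656658e-01] [-5.32610019e-01  2.48256958e-01  1.50983884e+00  5.03078490e-04
  1.38379651e+00  8.05436012e-01]
[262.31573382 185.9899263 ]
(array([263.01909855, 184.40718105]), array([ 252,  144,   22,   81, 1309]), ((262.5, 184.0), (80.0, 21.0), 90.0))
[array([ 567.8, -292.6,  235. ]), array([ 572.2, -311.4,  235. ]), array([ 493.5, -331.2,  235. ]), array([ 488.6, -310.5,  235. ])] [ 532.45201543 -310.96813859  235.        ]
```

View pics/w4.png

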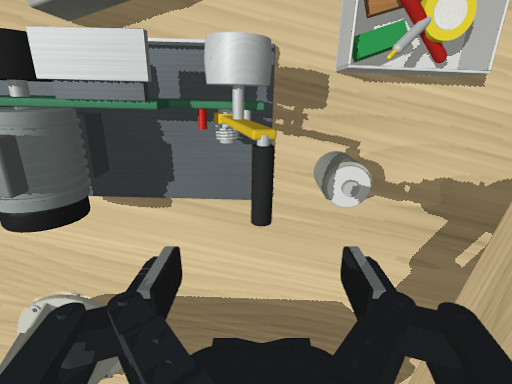

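The wrist view shows the lever at rest with the grip at (262,184), vertical in the image and so aligned with tool x. Its centre of about (531,-311) agrees with the top view. I'll go down and take hold.

Emit:
carry_out --targets '[{"dp":[1,1,50],"yaw":0},{"dp":[1,1,95],"yaw":0},{"dp":[1,1,120],"yaw":0},{"dp":[1,1,133],"yaw":0},{"dp":[1,1,141],"yaw":0},{"dp":[1,1,141],"yaw":0},{"dp":[1,1,141],"yaw":0}]'

```text
clock: 11.0
eef_pos: [531.6, -312.5, 191.3]
tcp_rot: [3.141, -0.001, 0.231]
contact_force: [-0.1, -0.8, -0.3]
opening: 0.998
grasp_force: 0.0
```

Emit:
carry_out --targets '[{"dp":[0,0,0],"yaw":0},{"dp":[0,0,0],"yaw":0},{"dp":[0,0,0],"yaw":0},{"dp":[0,0,0],"yaw":0},{"dp":[0,0,0],"yaw":0},{"dp":[0,0,0],"yaw":0},{"dp":[0,0,0],"yaw":0}]' --fingers -1 --grip_force 50

```text
clock: 11.88
eef_pos: [530.8, -311.3, 190.4]
tcp_rot: [-3.14, 0.0, 0.231]
contact_force: [-2.0, 5.1, 4.5]
opening: 0.238
grasp_force: 48.6
```

Run:
```python
from h import *
s=r.sense();print(s['clock'],s['eef_pos'],s['tcp_rot'],s['contact_force'],s['wrist_torque'])
```

```text
11.875 [ 530.79270381 -311.26131106  190.44533116] [-3.13974342e+00  1.72119352e-04  2.30830749e-01] [-1.95556932  5.14345722  4.53383752] [ 0.74471975  0.29929885 -0.23326328]
```

Held: 0.238 opening is about 20 mm, with 48.6 N grip. Now I ease it along the arc, stopping at 0.55 rad to check.

Emit:
carry_out --targets '[{"dp":[0,-8.7,-2.4],"yaw":0},{"dp":[0,-17.4,-4.5],"yaw":0},{"dp":[0,-26.3,-6.0],"yaw":0},{"dp":[0,-35.2,-7.1],"yaw":0},{"dp":[0,-44.2,-7.8],"yaw":0},{"dp":[0,-53.2,-8.0],"yaw":0},{"dp":[0,-62.2,-7.8],"yaw":0},{"dp":[0,-71.2,-7.1],"yaw":0},{"dp":[0,-80.1,-6.0],"yaw":0},{"dp":[0,-89.0,-4.5],"yaw":0},{"dp":[0,-97.7,-2.4],"yaw":0},{"dp":[0,-97.7,-2.4],"yaw":0}]'

```text
clock: 13.38
eef_pos: [511.6, -218.9, 193.9]
tcp_rot: [3.136, -0.005, 0.232]
contact_force: [9.0, -9.9, -0.6]
opening: 0.242
grasp_force: 49.5
```

Emit:
carry_out --targets '[{"dp":[0,-4.5,1.2],"yaw":0},{"dp":[0,-8.5,2.4],"yaw":0},{"dp":[0,-8.5,2.4],"yaw":0},{"dp":[0,-8.5,2.4],"yaw":0}]'

```text
clock: 13.88
eef_pos: [510.0, -211.3, 191.9]
tcp_rot: [3.135, -0.006, 0.231]
contact_force: [7.9, -9.1, 1.1]
opening: 0.24
grasp_force: 49.6
```

Run:
```python
from h import *
s=r.sense();print(s['clock'],s['eef_pos'],s['tcp_rot'],s['contact_force'],s['wrist_torque'],s['opening'])
y=np.array([-np.sin(.231),np.cos(.231)]);print((s['eef_pos'][:2]-[530.8,-311.3])@y, s['contact_force'][:2]@y)
```

```text
13.875 [ 509.97456165 -211.25515366  191.90100295] [ 3.1349596  -0.00593878  0.23130828] [ 7.86704973 -9.07064451  1.07949736] [-1.4808094  -1.19042851 -0.15806488] 0.2403127874969205
102.1554547087546 -10.630878917202104
```

It has moved 102 of 106.4 mm, and 10.6 N is only the spring, so it is not at the stop yet. I'll ease on until the force rises.

Emit:
carry_out --targets '[{"dp":[0,-2,0.6],"yaw":0},{"dp":[0,-4,1.2],"yaw":0},{"dp":[0,-6,1.8],"yaw":0},{"dp":[0,-6,1.8],"yaw":0},{"dp":[0,-6,1.8],"yaw":0}]'

```text
clock: 14.5
eef_pos: [509.1, -206.7, 190.5]
tcp_rot: [3.133, -0.007, 0.232]
contact_force: [7.9, -15.2, 1.5]
opening: 0.237
grasp_force: 49.9
```

Run:
```python
from h import *
s=r.sense();print(s['clock'],s['eef_pos'],s['contact_force'],s['wrist_torque'],s['opening'])
y=np.array([-np.sin(.231),np.cos(.231)]);print((s['eef_pos'][:2]-[530.8,-311.3])@y, s['contact_force'][:2]@y)
```

```text
14.5 [ 509.07164099 -206.68845151  190.49910697] [  7.91842486 -15.24457637   1.4979348 ] [-2.36388531 -1.21299693 -0.17971984] 0.23664103360994385
106.8075804544974 -16.65258076892792
```

The force is at 16.7 N and travel at 106.8 mm, so it is meeting the stop. A little more to seat it firmly, with a picture as a check.

Emit:
carry_out --targets '[{"dp":[0,-2,0.6],"yaw":0},{"dp":[0,-4,1.0],"yaw":0},{"dp":[0,-4,1.0],"yaw":0},{"dp":[0,-4,1.0],"yaw":0},{"dp":[0,-4,1.0],"yaw":0},{"dp":[0,-4,1.0],"yaw":0}]'

```text
clock: 15.25
eef_pos: [509.1, -206.3, 190.4]
tcp_rot: [3.126, -0.008, 0.232]
contact_force: [8.1, -32.0, 2.0]
opening: 0.242
grasp_force: 50.4
```

Run:
```python
from h import *
s=r.sense();print(s['clock'],s['eef_pos'],s['contact_force'],s['opening'],s['grasp_force'])
y=np.array([-np.sin(.231),np.cos(.231)]);print((s['eef_pos'][:2]-[530.8,-311.3])@y, s['contact_force'][:2]@y)
W=r.grab_frame('wrist');S=r.grab_frame('scene')
cv2.imwrite('pics/w5.png',np.hstack([cv2.resize(W[60:300,120:400],(420,360)),cv2.resize(S[130:280,100:250],(360,360),interpolation=cv2.INTER_CUBIC)])[:,:,::-1])
```

```text
15.25 [ 509.14273274 -206.29081355  190.39825991] [  8.10988978 -31.97283798   1.99276764] 0.2418525473154374 50.39517939090729
107.17837979494514 -32.98034122885338
```

View pics/w5.png

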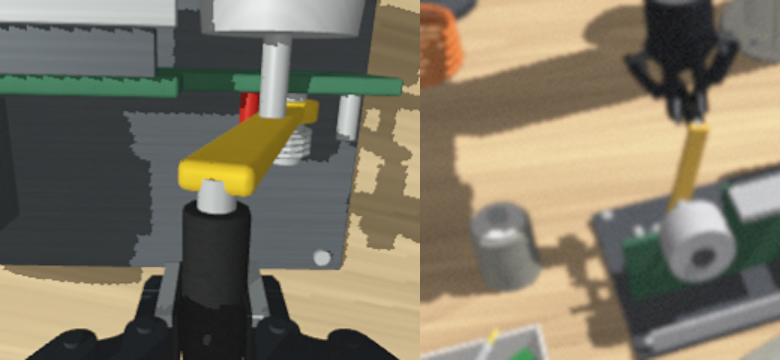

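The picture shows the bar leaning towards the motor against the red pin at (250,105), with the pads holding the grip. The force went up 16 N for only 0.4 mm of travel, so it is hard against the stop. The drum stands where it was. I'll hand in.

```bash
python3 -c "
from rig import r
print(r.sign_off())"
```

```text
the job is handed in; nothing more can be done
None
```

The vent cap is screwed shut, the fingers still hold the tension lever against its red stop pin, and the arm never went near the disc or the drum; the job is handed in, but no verdict came back.

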